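# Dock the data logger under the bench riser

### The arm

A 6-joint arm with a two-finger parallel gripper is mounted at the origin on the work surface. World frame = base frame: x ahead of the robot, y to its left, z up, the work surface at z = 0. Lengths are in m, angles in rad, forces in N, time in s.
With the tool pointing down it reaches from about 0.375 to 0.975 m from the base axis. Payload 3.8 kg.
Tool frame: the origin (TCP) lies at the very end of the fingers, on their centre line; the grasp point (between the pads) lies 19 mm behind it; z points along the fingers, y is the direction in which the jaws open and shut (so a half turn about z gives the same grasp; the last joint's range is limited). The gripper opens to 85 mm and grips with 20 to 120 N. Pads are 22 mm wide; open, the fingers measure 114 mm over their backs; the gripper's body (76 mm by 85 mm) begins 54 mm behind the grasp point. The pads swing forward as they close: fully open they stand 13 mm farther back than shut.
Start: joints at [-1.294, 0.264, 1.604, -0, 1.274, -0.037], TCP at [0.208, -0.642, 0.231] pointing down, gripper open.
Joint ranges: [-2.63, 2.63], [-0.94, 2.18], [0.31, 2.57], [-1.31, 4.45], [0, 2.66], [-2.55, 2.55]. Speed limits (rad/s): [2.57, 2.57, 3.14, 3.14, 3.14, 3.14].

### API

Orientations are given as a rotation vector (axis times angle).
In Python, from workcell import bot, viewer gives the robot as it stands.
- The arm moves only by the tool jog_arm, never from a script. Its argument "motion" is a list of rows, each an object of numbers: "dx", "dy", "dz": the shift along the world's x, y, z in cm; "turn": the turn about the world's z in rad. A call has 1 to 12 rows; each row shifts and turns the commanded pose from where the row before left it; what a row does not reach is not made up. A row lasts 1/12 s, in which the tool goes at most 41.7 mm and 7.16 degrees, less where a joint would pass 70% of its speed; a pose out of reach is approached as far as the arm can. A call is refused whole if a number of a shift passes 4.17 or a number of a turn 0.125, either way. A call with a gripper value outside its range is refused whole. "fingers" is the finger opening in cm, from 0 to 8.54, set as the call begins (left out, the last holds). The fingers move at their own pace and stop on an object; "grip_force" is the grip in N (left out, the last holds). Time passes only in rows, so rows that do not move let the fingers close. It gives the time, the measured TCP pose, the force and the opening at its end, in the units of the state.
- bot.read_state(): the state, without advancing time (a new reading comes with each control period).
- viewer.read_camera(name): name is "side" or "top" or "wrist"; returns (picture, depth): 420x560x3 uint8, red, green, blue; 420x560 float32, m along the optical axis (not along the pixel's ray), 0 where there is no reading.
- viewer.camera_info(name): a dict with "vertical_fov" (degrees; the focal length in pixels is half the picture's height over the tangent of half this angle, whatever the lens; pixels are square), "cx", "cy" (the principal point, pixels), "R" (3x3) and "t" (3): a world point X has camera coordinates R X + t. Camera axes: x right, y down, z forward; pixel columns grow to the right and rows downward; lengths in m; the calibration is good to about 2 mm. A picture is of the moment at which its call begins: read the wrist's pose just before it. camera_info takes no time and is no camera call; for the wrist camera it gives the pose at the moment of the call.
- bot.finish_job(): hands the job in, once; it reports no verdict.
The state is a dict: "time": time; "q": joint angles; "joint_vel": joint speeds; "joint_torque": joint torques, N m; "tool_pos": TCP position; "tcp_rot": TCP orientation; "wrist_force": force on the tool from outside, world axes, zero at the start; "torque": the same for the moment, N m; "width": opening from 0.0 (shut) to 1.0 (fully open).
Only numpy, scipy, OpenCV 4.12 (cv2) and the standard library are available. Lean on these libraries where they do the work, as an engineer would, in place of code of your own. Each camera call takes 0.05 s, during which the arm holds its last target. There are 200 camera calls.

### The job

Gently fold the data logger's tilted screen down flat, then slide the logger along the bench, rear end first, between the guide strips and in under the riser without bumping the riser. Push it gently until it is fully home against the dock, so that the sprung plunger is pressed in, then let go and leave the other things on the bench alone.

Things in the scene. Friction and masses are not known exactly. Their poses are not given: they have to be found in the camera images.
- logger_tab (a point): Centre of the upright grip tab of the data logger: plate 26 (x) x 14 (y, width to grip) x 36 high, from 30 to 66 above the bench; this point is 48 above it. Axes: x along the logger to its rear end, which goes in first; y across; z up.
- logger_rear (a point): Middle of the logger's rear face, 15 above the bench and 193 (x) from the tab's centre. The logger is a low grey box lying loose on the bench, 210 long (x) x 110 wide (y) x 30 high, about 0.9 kg; bench friction is about 2 to 12 N. Same axes as the tab. The tab stands 17 from the other end, on the centre line.
- screen_edge (a point): Upper side of the logger's screen, 5 inside the middle of its free edge. A black panel 90 long x 100 wide x 10 thick, hinged at the logger's rear end (hinge line 186 from the tab's centre, 36.5 above the bench). This point is 85 from the hinge line and 5 above the panel's mid-plane. The free edge faces the tab and stands up when tilted; press it down to fold. Axes turn with the screen.
- screen (a joint): Screen tilt, rad: 0 = folded flat on the logger (its top then about 42 above the bench), 0.5 to 1.0 at the start. A stiff friction hinge: it stays where it is left and takes about 2 N at the free edge to turn.
- riser_mouth (a point): Middle of the lower front edge of the riser: a fixed grey shelf on four corner legs, 240 deep (x) x 270 wide (y) x 12 thick, underside (this point) 54 above the bench, 230 clear between the legs. Axes: x points level into the space under it, the sliding direction; y across; z up. A bench supply on it stands 98 back from the front edge, 176 high above the bench.
- guides: Two fixed aluminium guide strips on the bench, 12 high, 12 thick, inner faces 115 apart, parallel to the riser's x axis and running in under it. Origin: on the bench on their centre line, 120 (x) behind the riser's front edge, same axes. Straight from x = -200 to +50; before that a flared mouth that starts at x = -239, 145 wide.
- plunger (a joint): Sprung brass plunger of the dock, m: 0 out, 0.006 in. The dock is a block under the riser between the guides, 100 wide, 34 high. The logger's rear pushes the plunger in (1.5 N at most), then meets the block's face, the stop, which rests on hard rubber (gives 1 mm per 8 N). The face lies 85 to 130 behind the riser's front edge: not given, find it by feel. Bench friction keeps the logger there when let go.
- multimeter: Bystander, to be left alone: black multimeter 150 x 80 x 34. Origin at its underside centre.
- screwdriver: Bystander, to be left alone: screwdriver 170 long, lying across the riser's deck near its front edge, about 30 thick. Origin at its underside.
- spool: Bystander, to be left alone: white plastic spool, 56 across, 38 high, beside the guides' mouth. Origin at its underside centre.
- tumbler: Bystander, to be left alone: white plastic cup, 64 across, 70 high. Origin at its underside centre.
- fan: Bystander, to be left alone: small black fan 50 x 50 x 16 on the riser's deck. Origin at its underside centre.
- flux_jar: Bystander, to be left alone: amber jar with cap, 48 across, 55 high, beside the guides. Origin at its underside centre.
Things that resemble listed ones, but are neither listed nor needed, are in the scene too. What is shaped like the part that bears logger_tab but purple is not meant.

How it is judged:
By the outcome, as a careful person would: the job done as asked, in the order asked, and still so for the second after the job is handed in, with the robot touching nothing.
It also fails if it takes over 72 s, if anything falls off the work surface, if the arm or the gripper's body presses on something with over 40 N, if the wrist force passes 120 N, or if a joint passes its speed limit or range.

## Working session

There is one attempt and no reset: what is moved stays moved. The work goes in short steps, Python scripts to look and compute and a tool call to move; the robot and the scene stay as the last step left them, time stands still between calls to the robot, and variables do not carry over. Pictures are saved under pics/ and viewed, about 8 in all and at most 12, crops included, and the job is handed in when it is done.

Besides the shell and the picture viewer there is one more tool, called after "Call:" by a JSON object that holds its "api" and its "payload", one argument or row to a line. jog_arm: Moves the arm, as the interface text tells. Its arguments: {"type":"object","properties":{"motion":{"type":"array"},"fingers":{"type":"number"},"grip_force":{"type":"number"}},"required":["motion"]}

```bash
mkdir -p pics; cat > h.py <<'E'
import numpy as np, cv2
from workcell import bot, viewer
def grab(n, save=None):
    inf=viewer.camera_info(n); p,d=viewer.read_camera(n)
    if save: cv2.imwrite('pics/'+save,p[:,:,::-1])
    f=p.shape[0]/2/np.tan(np.radians(inf['vertical_fov'])/2)
    v,u=np.mgrid[:p.shape[0],:p.shape[1]]
    c=np.stack([(u-inf['cx'])/f*d,(v-inf['cy'])/f*d,d],-1)
    W=(c-np.array(inf['t']))@np.array(inf['R'])
    W[d==0]=np.nan
    return p,d,W,inf
E
python3 - <<'E'
from h import *
for n in('top','side'):
    p,d,W,i=grab(n,n+'1.png'); np.savez(n+'1.npz',p=p,W=W); print({k:i[k] for k in i})
print(bot.read_state())
E
```

```text
{'vertical_fov': 42.189675972104965, 'cx': 276.38841003295613, 'cy': 209.6056228458988, 'R': array([[ 0.00566358, -0.99998091,  0.00246973],
       [-0.99517192, -0.00587831, -0.09797086],
       [ 0.09798351, -0.00190294, -0.99518622]]), 't': array([0.03107717, 0.50520396, 1.68934587])}
{'vertical_fov': 54.07829222698222, 'cx': 282.9201421670423, 'cy': 204.60864723988144, 'R': array([[-0.98921628, -0.14628541, -0.00719242],
       [-0.10252363,  0.7266868 , -0.6792755 ],
       [ 0.10459473, -0.67121299, -0.73384812]]), 't': array([0.50679216, 0.04594061, 1.16502054])}
{'time': 0.1, 'q': array([-1.29389402e+00,  2.64664533e-01,  1.60527968e+00, -9.55095593e-06,
        1.27370082e+00, -3.69387118e-02]), 'joint_vel': array([ 0.00125055, -0.00025057, -0.00339446,  0.00040804, -0.00077636,
        0.00011199]), 'joint_torque': array([ 3.90625200e-04, -5.16704571e+01, -3.68591309e+01, -1.88327463e-04,
        6.29774906e-03, -4.34475317e-05]), 'tool_pos': array([ 0.20816629, -0.64138385,  0.23007267]), 'tcp_rot': array([-3.10098038e+00, -4.90645700e-01,  3.99855503e-04]), 'wrist_force': array([-0.006787  , -0.24330961, -0.18815791]), 'torque': array([-0.00782876, -0.02525577, -0.04475697]), 'width': 0.9977198256502936}
```

View pics/top1.png

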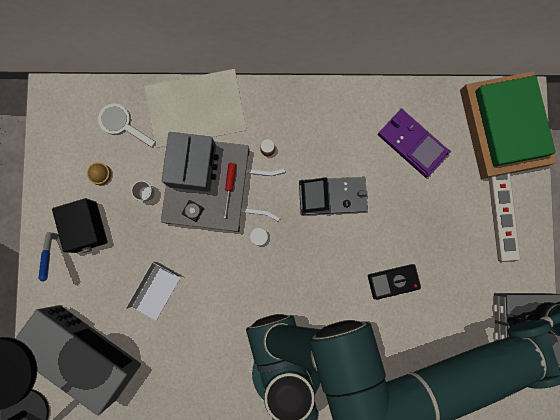

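View pics/side1.png

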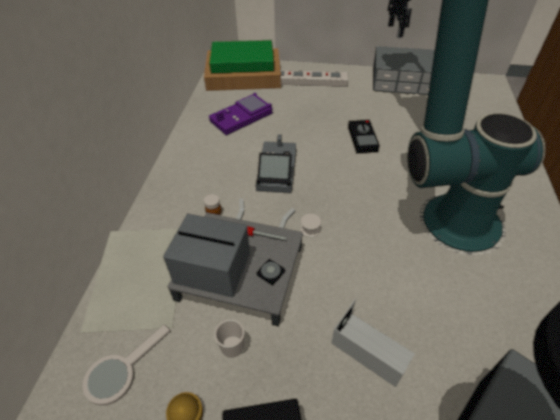

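Top view: up is +x and left is +y. The grey logger (335,195) has its black screen (313,195) at the rear and its tab near (350,190). The purple lookalike (415,142) is not meant, and the grey/white box at (155,290) is not the logger either. The riser is at (205,185), the guide flares at (265,173) and (265,213), the jar at (267,147) and the spool at (260,237). Now for the geometry.

```bash
python3 - <<'E'
from h import *
z=np.load('top1.npz');p=z['p'];W=z['W']
Z=W[...,2]
def rect(m,name):
    P=W[m][:,:2].astype(np.float32)
    (c,s,a)=cv2.minAreaRect(P); print(name,len(P),np.round(c,4),np.round(s,4),round(a,2),'z',np.round(np.median(Z[m]),4)); print(np.round(cv2.boxPoints((c,s,a)),4).tolist())
v,u=np.mgrid[:420,:560]
box=lambda a,b,c,d:(u>=a)&(u<b)&(v>=c)&(v<d)
print('bench',np.nanmedian(Z[box(280,300,250,300)]))
L=box(290,375,165,225)
rect(L&(Z>.012)&(Z<.12),'logger all'); rect(L&(Z>.022)&(Z<.036),'body top')
rect(L&(Z>.052)&(u>335),'tab')
S=L&(Z>.045)&(u<332); 
rect(S,'screen')
A=W[S]; co=np.linalg.lstsq(np.c_[A[:,:2],np.ones(len(A))],A[:,2],rcond=None)[0]; print('plane',co,'tilt',np.arctan(np.hypot(*co[:2])))
R=box(150,255,120,240)
rect(R&(Z>.056)&(Z<.074),'deck')
G=box(244,292,160,226)
for nm,m in(('gL',G&(v<190)),('gR',G&(v>=195))):
    m=m&(Z>.006)&(Z<.03); rect(m,nm)
    P=W[m];print(np.round(P[np.argsort(P[:,1])][::6],4).tolist())
for nm,b in(('jar',box(255,280,135,160)),('spool',box(245,275,225,250))): rect(b&(Z>.02),nm)
big=cv2.resize(p[110:260,150:390],None,fx=3.3,fy=3.3,interpolation=cv2.INTER_CUBIC); cv2.imwrite('pics/c1.png',big[:,:,::-1])
E
```

```text
bench 0.000531718592075758
logger all 2363 [ 0.5609 -0.1452] [0.1735 0.249 ] 10.92 z 0.034
[[0.45210000872612, -0.039400000125169754], [0.4993000030517578, -0.2838999927043915], [0.669700026512146, -0.25099998712539673], [0.6225000023841858, -0.006599999964237213]]
body top 1248 [ 0.5516 -0.1437] [0.1111 0.2107] 3.27 z 0.0297
[[0.4900999963283539, -0.04170000180602074], [0.5020999908447266, -0.25209999084472656], [0.6129999756813049, -0.24570000171661377], [0.6010000109672546, -0.03539999946951866]]
tab 39 [ 0.5569 -0.2311] [0.0143 0.0249] 5.99 z 0.0646
[[0.5485000014305115, -0.21950000524520874], [0.5511000156402588, -0.2442999929189682], [0.5652999877929688, -0.24279999732971191], [0.5626999735832214, -0.21799999475479126]]
screen 794 [ 0.5484 -0.081 ] [0.1004 0.0827] 3.22 z 0.0711
[[0.4959000051021576, -0.042500000447034836], [0.5005999803543091, -0.1251000016927719], [0.6007999777793884, -0.11940000206232071], [0.5961999893188477, -0.03689999878406525]]
plane [ 0.03222801 -0.62449567 -0.00081794] tilt 0.558834215880577
deck 3763 [0.585  0.2792] [0.2876 0.2711] 83.54 z 0.0663
[[0.
[... 2510 characters left out ...]
014, 0.1113, 0.0122], [0.4731, 0.1144, 0.0069], [0.504, 0.1174, 0.0169], [0.5041, 0.1206, 0.0166], [0.5042, 0.1238, 0.0151], [0.4979, 0.127, 0.0143], [0.5302, 0.1275, 0.0106], [0.4858, 0.1304, 0.0068], [0.5462, 0.1341, 0.0102], [0.5298, 0.1369, 0.0131]]
jar 187 [0.7023 0.0639] [0.0424 0.0439] 41.24 z 0.0543
[[0.6718999743461609, 0.06639999896287918], [0.7008000016212463, 0.033399999141693115], [0.732699990272522, 0.061400000005960464], [0.7038000226020813, 0.09440000355243683]]
spool 247 [0.4194 0.0892] [0.0529 0.053 ] 0.34 z 0.0381
[[0.3928000032901764, 0.11550000309944153], [0.39309999346733093, 0.0625], [0.44600000977516174, 0.06289999932050705], [0.4456999897956848, 0.11580000072717667]]
```

View pics/c1.png

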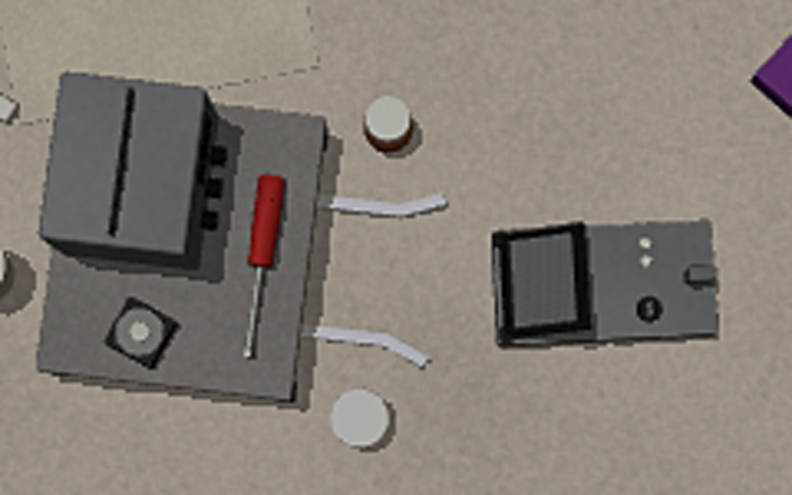

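The crop confirms the choice: logger tab at crop (700,275), screen at (540,280), and guides at crop (330–445,203) and (315–425,345), skewed about 6° with the riser. I'll fit the riser and guide directions next.

```bash
cat > fit.py <<'E'
from h import *
z=np.load('top1.npz');p=z['p'].astype(int);W=z['W'];Z=W[...,2]
inf=viewer.camera_info('top');R=np.array(inf['R']);t=np.array(inf['t'])
f=210/np.tan(np.radians(inf['vertical_fov'])/2)
def at(u,v,zz): # ray to plane z
    r=np.stack([(np.asarray(u)-inf['cx'])/f,(np.asarray(v)-inf['cy'])/f,np.ones(len(u))],-1)@R; o=-t@R
    return (o+r*((zz-o[2])/r[:,2])[:,None])[:,:2]
# deck front edge: per row rightmost pixel with z~.066
vs=np.arange(150,225);us=[]
for v in vs:
    k=np.where((abs(Z[v]-.066)<.006)&(np.arange(560)<258)&(np.arange(560)>200))[0];us.append(k.max()+.5)
P=at(us,vs,.066);a=np.polyfit(P[:,0],P[:,1],1)
r=P[:,1]-np.polyval(a,P[:,0]);g=abs(r)<.004;a=np.polyfit(P[g,0],P[g,1],1)
print('front y=',a,'heading deg',90+np.degrees(np.arctan(a[0])),'res',r.std(),g.sum())
# side edges
us=np.arange(170,236);lo=[];hi=[]
for u in us:
    k=np.where((abs(Z[:,u]-.066)<.006)&(np.arange(420)>115)&(np.arange(420)<240))[0];lo.append(k.max()+.5);hi.append(k.min()-.5)
for nm,e,sel in(('near',lo,us>0),('far',hi,us>216)):
    P=at(us[sel],np.array(e)[sel],.066);b=np.polyfit(P[:,1],P[:,0],1);rr=P[:,0]-np.polyval(b,P[:,1]);g=abs(rr)<.004;b=np.polyfit(P[g,1],P[g,0],1);print(nm,'x=',b,90-np.degrees(np.arctan(b[0])),g.sum())
# guides: bright bluish
m=(p.min(-1)>150)&(p[...,2]>=p[...,0]-2)
for nm,(v0,v1) in(('far',(165,182)),('near',(203,226))):
    U=[];V=[]
    for u in range(244,290):
        k=np.where(m[v0:v1,u])[0]
        if len(k)>=2: U.append(u);V.append(v0+k.mean())
    Q=at(U,V,.012);print(nm,[(int(x),round(y,1)) for x,y in zip(U,V)][::3]);print(np.round(Q,4).tolist()[::2])
    s=(Q[:,1]>.055);b=np.polyfit(Q[s,1],Q[s,0],1);print('x=',b,90-np.degrees(np.arctan(b[0])))
E
python3 fit.py
```

```text
front y= [-0.11712747  0.20327297] heading deg 83.31952904587186 res 0.0013477840938496484 74
near x= [0.10807118 0.41838592] 83.83191647983372 64
far x= [0.10965006 0.6888326 ] 83.74251279855031 19
far [(251, np.float64(171.0)), (254, np.float64(171.0)), (257, np.float64(171.5)), (260, np.float64(172.0)), (263, np.float64(172.5)), (266, np.float64(172.5)), (269, np.float64(173.0)), (272, np.float64(173.0)), (275, np.float64(172.0)), (278, np.float64(171.0)), (281, np.float64(170.5)), (284, np.float64(170.5))]
[[0.6297, 0.1158], [0.6297, 0.1094], [0.6282, 0.103], [0.6282, 0.0966], [0.6282, 0.0902], [0.6267, 0.0838], [0.6251, 0.0774], [0.6251, 0.071], [0.6252, 0.0646], [0.6236, 0.0582], [0.6236, 0.0518], [0.6253, 0.0455], [0.6269, 0.0391], [0.6286, 0.0327], [0.6302, 0.0263], [0.6319, 0.02], [0.6336, 0.0136]]
x= [0.1090697  0.61758552] 83.77537187663823
near [(246, np.float64(210.0)), (249, np.float64(210.0)), (252, np.float64(211.0)), (255, np.float64(211.0)), (258, np.float64(211.5)), (261, np.float64(212.0)), (264, np.float64(212.0)), (267, np.float64(212.5)), (270, np.float64(214.5)), (273, np.float64(216.0)), (276, np.float64(217.5))]
[[0.5044, 0.1303], [0.5045, 0.124], [0.5029, 0.1176], [0.5014, 0.1113], [0.5014, 0.1049], [0.5014, 0.0986], [0.4999, 0.0922], [0.4999, 0.0859], [0.4984, 0.0796], [0.4984, 0.0732], [0.4969, 0.0669], [0.4937, 0.0605], [0.4906, 0.0541], [0.4874, 0.0478], [0.4843, 0.0414], [0.4811, 0.0351], [0.478, 0.0287]]
x= [0.13762731 0.48723407] 82.16376438730495
```

Fits agree: the guide and riser heading is 83.8°, with centreline x = 0.565 + 0.109(y−0.1). The front edge crosses it at y≈0.137. The logger heads 93.3° with its tab at (0.5567,−0.2315), and the screen is tilted 0.56. I'll move over the screen with the fingers closed.

Call:
{"api": "jog_arm", "payload": {
  "motion": [
    {"dx":1.9,"dy":2.96,"dz":-0.3,"turn":0.073},
    {"dx":1.9,"dy":2.96,"dz":-0.3,"turn":0.073},
    {"dx":1.9,"dy":2.96,"dz":-0.3,"turn":0.073},
    {"dx":1.9,"dy":2.96,"dz":-0.3,"turn":0.073},
    {"dx":1.9,"dy":2.96,"dz":-0.3,"turn":0.073},
    {"dx":1.9,"dy":2.96,"dz":-0.3,"turn":0.073},
    {"dx":1.9,"dy":2.96,"dz":-0.3,"turn":0.073},
    {"dx":1.9,"dy":2.96,"dz":-0.3,"turn":0.073},
    {"dx":1.9,"dy":2.96,"dz":-0.3,"turn":0.073}
  ],
  "fingers": 0
}}

```text
time: 0.85
tool_pos: [0.3797, -0.3738, 0.2037]
tcp_rot: [-2.776, -1.47, 0.0]
wrist_force: [0.1, -0.1, 0.4]
width: 0.003
```

Call:
{"api": "jog_arm", "payload": {
  "motion": [
    {"dx":1.9,"dy":2.96,"dz":-0.3,"turn":0.073},
    {"dx":1.9,"dy":2.96,"dz":-0.3,"turn":0.073},
    {"dx":1.9,"dy":2.96,"dz":-0.3,"turn":0.073},
    {"dx":1.9,"dy":2.96,"dz":-0.3,"turn":0.073},
    {"dx":1.9,"dy":2.96,"dz":-0.3,"turn":0.073},
    {"dx":1.9,"dy":2.96,"dz":-0.3,"turn":0.073},
    {"dx":1.9,"dy":2.96,"dz":-0.3,"turn":0.073},
    {"dx":1.9,"dy":2.96,"dz":-0.3,"turn":0.073},
    {"dx":1.9,"dy":2.96,"dz":-0.3,"turn":0.073},
    {},
    {}
  ]
}}

```text
validation failed for argument at $.mo...
```

Call:
{"api": "jog_arm", "payload": {
  "motion": [
    {"dx":1.9,"dy":2.96,"dz":-0.3,"turn":0.073},
    {"dx":1.9,"dy":2.96,"dz":-0.3,"turn":0.073},
    {"dx":1.9,"dy":2.96,"dz":-0.3,"turn":0.073},
    {"dx":1.9,"dy":2.96,"dz":-0.3,"turn":0.073},
    {"dx":1.9,"dy":2.96,"dz":-0.3,"turn":0.073},
    {"dx":1.9,"dy":2.96,"dz":-0.3,"turn":0.073},
    {"dx":1.9,"dy":2.96,"dz":-0.3,"turn":0.073},
    {"dx":1.9,"dy":2.96,"dz":-0.3,"turn":0.073},
    {"dx":1.9,"dy":2.96,"dz":-0.3,"turn":0.073},
    {"dz":0},
    {"dz":0}
  ]
}}

```text
validation failed for argument at $.mo...
```

Call:
{"api": "jog_arm", "payload": {
  "motion": [
    {"dx":1.9,"dy":2.96,"dz":-0.3,"turn":0.073},
    {"dx":1.9,"dy":2.96,"dz":-0.3,"turn":0.073},
    {"dx":1.9,"dy":2.96,"dz":-0.3,"turn":0.073},
    {"dx":1.9,"dy":2.96,"dz":-0.3,"turn":0.073},
    {"dx":1.9,"dy":2.96,"dz":-0.3,"turn":0.073},
    {"dx":1.9,"dy":2.96,"dz":-0.3,"turn":0.073},
    {"dx":1.9,"dy":2.96,"dz":-0.3,"turn":0.073},
    {"dx":1.9,"dy":2.96,"dz":-0.3,"turn":0.073},
    {"dx":1.9,"dy":2.96,"dz":-0.3,"turn":0.073},
    {"dx":0,"dy":0,"dz":0,"turn":0},
    {"dx":0,"dy":0,"dz":0,"turn":0}
  ]
}}

```text
time: 1.77
tool_pos: [0.5505, -0.1075, 0.1764]
tcp_rot: [-2.153, -2.286, 0.001]
wrist_force: [-0.4, 0.6, -0.2]
width: 0.002
```

Call:
{"api": "jog_arm", "payload": {
  "motion": [
    {"dx":0,"dy":0,"dz":-2.6,"turn":0},
    {"dx":0,"dy":0,"dz":-2.6,"turn":0},
    {"dx":0,"dy":0,"dz":-2.0,"turn":0},
    {"dx":0,"dy":0,"dz":-0.5,"turn":0},
    {"dx":0,"dy":0,"dz":-0.5,"turn":0},
    {"dx":0,"dy":0,"dz":-0.5,"turn":0},
    {"dx":0,"dy":0,"dz":-0.5,"turn":0}
  ]
}}

```text
time: 2.35
tool_pos: [0.5515, -0.1102, 0.0866]
tcp_rot: [2.157, 2.281, 0.002]
wrist_force: [0.2, -0.1, 3.1]
width: 0.002
```

Call:
{"api": "jog_arm", "payload": {
  "motion": [
    {"dx":0,"dy":0,"dz":-0.4,"turn":0},
    {"dx":0,"dy":0,"dz":-0.4,"turn":0},
    {"dx":0,"dy":0,"dz":-0.4,"turn":0}
  ]
}}

```text
time: 2.6
tool_pos: [0.5513, -0.1095, 0.074]
tcp_rot: [2.156, 2.282, 0.002]
wrist_force: [-0.1, -0.5, 1.2]
width: 0.0
```

Call:
{"api": "jog_arm", "payload": {
  "motion": [
    {"dx":0,"dy":0,"dz":-0.4,"turn":0},
    {"dx":0,"dy":0,"dz":-0.4,"turn":0},
    {"dx":0,"dy":0,"dz":-0.3,"turn":0},
    {"dx":0,"dy":0,"dz":0,"turn":0}
  ]
}}

```text
time: 2.93
tool_pos: [0.5499, -0.109, 0.0614]
tcp_rot: [-2.156, -2.283, 0.001]
wrist_force: [-0.4, -0.3, -0.1]
width: -0.001
```

Call:
{"api": "jog_arm", "payload": {
  "motion": [
    {"dx":0,"dy":0,"dz":-0.4,"turn":0},
    {"dx":0,"dy":0,"dz":-0.4,"turn":0},
    {"dx":0,"dy":0,"dz":-0.4,"turn":0},
    {"dx":0,"dy":0,"dz":-0.3,"turn":0}
  ]
}}

```text
time: 3.27
tool_pos: [0.5503, -0.1093, 0.0468]
tcp_rot: [2.157, 2.284, -0.0]
wrist_force: [0.1, -0.8, 1.5]
width: -0.001
```

Call:
{"api": "jog_arm", "payload": {
  "motion": [
    {"dx":0,"dy":0,"dz":-0.2,"turn":0},
    {"dx":0,"dy":0,"dz":-0.1,"turn":0},
    {"dx":0,"dy":0,"dz":0,"turn":0}
  ]
}}

```text
time: 3.52
tool_pos: [0.55, -0.1091, 0.0438]
tcp_rot: [-2.157, -2.283, 0.001]
wrist_force: [-0.7, 0.2, 0.1]
width: 0.003
```

Call:
{"api": "jog_arm", "payload": {
  "motion": [
    {"dx":0,"dy":0,"dz":-0.1,"turn":0},
    {"dx":0,"dy":0,"dz":-0.1,"turn":0},
    {"dx":0,"dy":0,"dz":0,"turn":0}
  ]
}}

```text
time: 3.77
tool_pos: [0.5501, -0.1092, 0.042]
tcp_rot: [-2.157, -2.283, 0.0]
wrist_force: [0.3, -0.0, -0.4]
width: 0.0
```

```bash
python3 - <<'E'
from h import *
print(bot.read_state()['wrist_force'],bot.read_state()['tool_pos'])
for n in('top','side'):
    p,d,W,i=grab(n); np.savez(n+'2.npz',p=p,W=W)
    if n=='side': cv2.imwrite('pics/s2.png',cv2.resize(p[100:240,190:370],None,fx=4,fy=4)[:,:,::-1])
    else:
        v,u=np.mgrid[:420,:560]; m=(u>295)&(u<332)&(v>170)&(v<220)&(W[...,2]>.036)
        print([ (c,round(float(np.nanmedian(W[...,2][m&(u==c)])),4)) for c in range(298,332,3) if (m&(u==c)).sum()>3])
E
```

```text
[ 0.25927028 -0.04012653 -0.43145001] [ 0.55006585 -0.10915107  0.04202887]
[(301, 0.0413), (304, 0.047), (307, 0.4543), (310, 0.4563), (313, 0.4437), (316, 0.4269), (319, 0.4045), (322, 0.4125), (325, 0.417), (328, 0.4163), (331, 0.4158)]
```

View pics/s2.png

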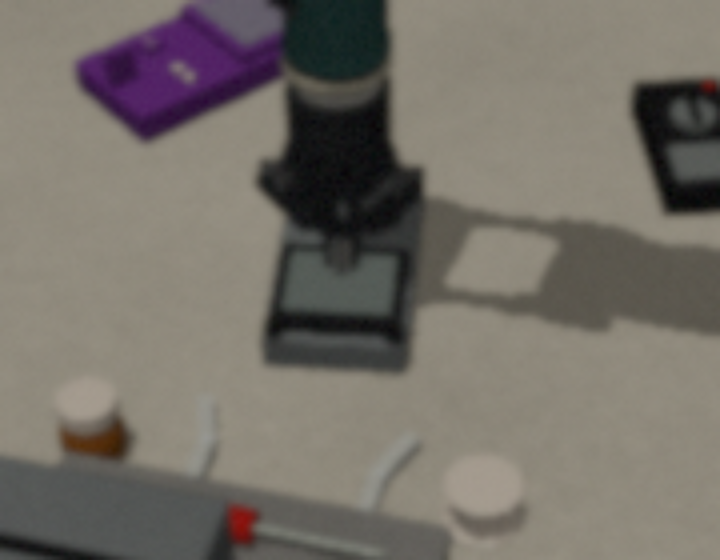

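The side crop shows the fingertip (340,260) on the screen, which is nearly flat. I'll press until it seats.

Call:
{"api": "jog_arm", "payload": {
  "motion": [
    {"dx":0,"dy":0,"dz":-0.08,"turn":0},
    {"dx":0,"dy":0,"dz":0,"turn":0},
    {"dx":0,"dy":0,"dz":0,"turn":0}
  ]
}}

```text
time: 4.12
tool_pos: [0.5502, -0.1091, 0.0415]
tcp_rot: [-2.157, -2.284, 0.0]
wrist_force: [-1.4, 0.6, 1.0]
width: -0.0
```

Call:
{"api": "jog_arm", "payload": {
  "motion": [
    {"dx":0,"dy":0,"dz":-0.08,"turn":0},
    {"dx":0,"dy":0,"dz":0,"turn":0},
    {"dx":0,"dy":0,"dz":0,"turn":0}
  ]
}}

```text
time: 4.37
tool_pos: [0.5503, -0.1091, 0.0414]
tcp_rot: [-2.157, -2.284, 0.0]
wrist_force: [-2.2, 1.8, 6.4]
width: 0.002
```

Seated: z stopped at 0.0414 with 6.4 N. I'll rise, open and go above the tab.

Call:
{"api": "jog_arm", "payload": {
  "motion": [
    {"dx":0,"dy":0,"dz":2,"turn":0},
    {"dx":0,"dy":0,"dz":3.5,"turn":0},
    {"dx":0,"dy":0,"dz":3.5,"turn":0},
    {"dx":0.2,"dy":-3,"dz":1,"turn":0},
    {"dx":0.2,"dy":-3,"dz":0,"turn":0},
    {"dx":0.1,"dy":-3,"dz":0,"turn":0},
    {"dx":0.1,"dy":-3.2,"dz":0,"turn":0},
    {"dx":0,"dy":0,"dz":0,"turn":0},
    {"dx":0,"dy":0,"dz":0,"turn":0},
    {"dx":0,"dy":0,"dz":0,"turn":0}
  ],
  "fingers": 5
}}

```text
time: 5.2
tool_pos: [0.556, -0.2309, 0.1401]
tcp_rot: [-2.157, -2.282, -0.0]
wrist_force: [-0.0, 0.3, -0.0]
width: 0.586
```

```bash
python3 - <<'E'
from h import *
s=bot.read_state();print(s['tool_pos'],s['tcp_rot'],s['width'])
p,d,W,i=grab('wrist','w3.png'); np.savez('w3.npz',p=p,W=W)
t=grab('top');np.savez('top3.npz',p=t[0],W=t[2])
Z=W[...,2]
def rect(m,name):
    P=W[m][:,:2].astype(np.float32);(c,sz,a)=cv2.minAreaRect(P);print(name,len(P),np.round(c,4),np.round(sz,4),round(a,2),np.median(Z[m]))
near=(W[...,0]>.45)&(W[...,0]<.66)&(W[...,1]>-.29)&(W[...,1]<.0)
rect(near&(Z>.058)&(Z<.072),'tab'); rect(near&(Z>.024)&(Z<.036),'body'); rect(near&(Z>.036)&(Z<.05),'screen')
E
```

```text
[ 0.55598293 -0.23088667  0.14014162] [-2.15738717e+00 -2.28207513e+00 -2.81970342e-04] 0.5860552900364016
tab 665 [ 0.5571 -0.2318] [0.0132 0.0254] 3.22 0.06707555434330882
body 19201 [ 0.5537 -0.1682] [0.1104 0.1623] 3.25 0.03142984503832318
screen 12063 [ 0.5532 -0.1564] [0.1003 0.1326] 3.35 0.04335810808703207
```

View pics/w3.png

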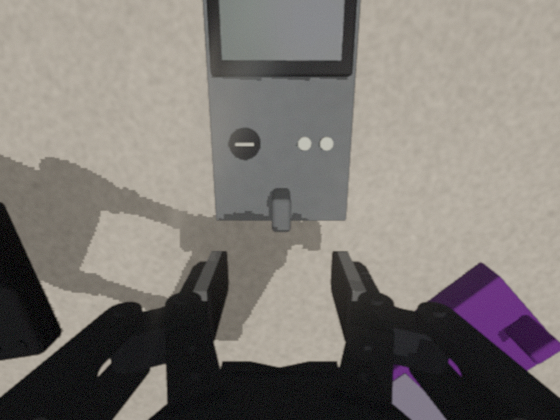

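The wrist view shows the tab (281,208) centred between the fingers, the screen flat (z≈0.042) and the logger unmoved. I'll descend and grip.

Call:
{"api": "jog_arm", "payload": {
  "motion": [
    {"dx":0.1,"dy":-0.1,"dz":-3.5,"turn":0},
    {"dx":0,"dy":0,"dz":-3.5,"turn":0},
    {"dx":0,"dy":0,"dz":-2,"turn":0},
    {"dx":0,"dy":0,"dz":-1,"turn":0},
    {"dx":0,"dy":0,"dz":-0.35,"turn":0},
    {"dx":0,"dy":0,"dz":0,"turn":0}
  ]
}}

```text
time: 5.8
tool_pos: [0.5572, -0.2313, 0.0367]
tcp_rot: [-2.155, -2.284, 0.0]
wrist_force: [-0.2, 0.1, 0.5]
width: 0.584
```

Call:
{"api": "jog_arm", "payload": {
  "motion": [
    {"dx":0,"dy":0,"dz":0,"turn":0},
    {"dx":0,"dy":0,"dz":0,"turn":0},
    {"dx":0,"dy":0,"dz":0,"turn":0},
    {"dx":0,"dy":0,"dz":0,"turn":0},
    {"dx":0,"dy":0,"dz":0,"turn":0},
    {"dx":0,"dy":0,"dz":0,"turn":0}
  ],
  "fingers": 0,
  "grip_force": 80
}}

```text
time: 6.3
tool_pos: [0.5585, -0.2329, 0.0394]
tcp_rot: [2.155, 2.282, 0.001]
wrist_force: [-1.1, 0.6, 6.7]
width: 0.147
```

Call:
{"api": "jog_arm", "payload": {
  "motion": [
    {"dx":0,"dy":0,"dz":0,"turn":0},
    {"dx":0,"dy":0,"dz":0,"turn":0}
  ]
}}

```text
time: 6.47
tool_pos: [0.5586, -0.2329, 0.0394]
tcp_rot: [2.155, 2.282, 0.001]
wrist_force: [-2.1, 0.7, 5.4]
width: 0.146
```

Call:
{"api": "jog_arm", "payload": {
  "motion": [
    {"dx":0,"dy":0,"dz":0.2,"turn":0},
    {"dx":0,"dy":0,"dz":0,"turn":0}
  ]
}}

```text
time: 6.63
tool_pos: [0.5574, -0.2327, 0.0394]
tcp_rot: [2.157, 2.283, -0.0]
wrist_force: [-0.7, -0.3, 1.0]
width: 0.147
```

Call:
{"api": "jog_arm", "payload": {
  "motion": [
    {"dx":-0.22,"dy":0.12,"dz":0,"turn":-0.0138},
    {"dx":-0.22,"dy":0.12,"dz":0,"turn":-0.0138},
    {"dx":-0.22,"dy":0.12,"dz":0,"turn":-0.0138},
    {"dx":-0.22,"dy":0.12,"dz":0,"turn":-0.0138},
    {"dx":-0.22,"dy":0.12,"dz":0,"turn":-0.0138},
    {"dx":-0.22,"dy":0.12,"dz":0,"turn":-0.0138}
  ]
}}

```text
time: 7.13
tool_pos: [0.5443, -0.225, 0.0394]
tcp_rot: [2.251, 2.19, 0.001]
wrist_force: [1.9, -2.9, -2.4]
width: 0.147
```

Call:
{"api": "jog_arm", "payload": {
  "motion": [
    {"dx":-0.23,"dy":0.12,"dz":0,"turn":-0.0138},
    {"dx":-0.23,"dy":0.12,"dz":0,"turn":-0.0138},
    {"dx":-0.23,"dy":0.12,"dz":0,"turn":-0.0138},
    {"dx":-0.23,"dy":0.12,"dz":0,"turn":-0.0138},
    {"dx":-0.23,"dy":0.12,"dz":0,"turn":-0.0138},
    {"dx":-0.22,"dy":0.12,"dz":0,"turn":-0.0138},
    {"dx":0,"dy":0,"dz":0,"turn":0},
    {"dx":0,"dy":0,"dz":0,"turn":0}
  ]
}}

```text
time: 7.8
tool_pos: [0.5301, -0.2176, 0.0394]
tcp_rot: [-2.339, -2.097, 0.0]
wrist_force: [0.5, -1.4, 1.3]
width: 0.146
```

```bash
python3 - <<'E'
from h import *
s=bot.read_state();print(s['tool_pos'],s['tcp_rot'],s['wrist_force'],s['torque'])
p,d,W,i=grab('wrist','w4.png'); np.savez('w4.npz',p=p,W=W)
t=grab('top','t4.png');np.savez('top4.npz',p=t[0],W=t[2])
def rect(W,m,name):
    Z=W[...,2];P=W[m][:,:2].astype(np.float32);(c,sz,a)=cv2.minAreaRect(P);print(name,len(P),np.round(c,4),np.round(sz,4),round(a,2),np.median(Z[m])); print(np.round(cv2.boxPoints((c,sz,a)),4).tolist())
for n,W in(('wrist',W),('top',t[2])):
    Z=W[...,2];near=(W[...,0]>.45)&(W[...,0]<.66)&(W[...,1]>-.19)&(W[...,1]<.015)
    rect(W,near&(Z>.024)&(Z<.05),n+' body'); rect(W,near&(Z>.039)&(Z<.05),n+' screen')
E
```

```text
[ 0.53010154 -0.21757746  0.0393833 ] [-2.33873345e+00 -2.09653388e+00  1.18077342e-04] [ 0.52750953 -1.39633061  1.31077326] [-0.32664402 -0.25134889 -0.28243708]
wrist body 49146 [ 0.5377 -0.1486] [0.0947 0.1107] 83.71 0.031801564413216535
[[0.47749999165534973, -0.18960000574588776], [0.5874999761581421, -0.20170000195503235], [0.5978999733924866, -0.10760000348091125], [0.4878999888896942, -0.09549999982118607]]
wrist screen 12900 [ 0.5389 -0.1389] [0.0694 0.1007] 83.7 0.04304244481231973
[[0.48500001430511475, -0.1678999960422516], [0.585099995136261, -0.17900000512599945], [0.5927000045776367, -0.10999999940395355], [0.4925999939441681, -0.09889999777078629]]
top body 1679 [ 0.5415 -0.1062] [0.1639 0.1106] 83.75 0.037179437053381094
[[0.47760000824928284, -0.18160000443458557], [0.5874999761581421, -0.19370000064373016], [0.605400025844574, -0.030799999833106995], [0.49540001153945923, -0.018699999898672104]]
top screen 708 [ 0.5414 -0.0994] [0.1478 0.1025] 83.35 0.043288575466121484
[[0.48190000653266907, -0.16689999401569366], [0.5837000012397766, -0.17880000174045563], [0.6007999777793884, -0.03200000151991844], [0.49900001287460327, -0.020099999383091927]]
```

View pics/w4.png

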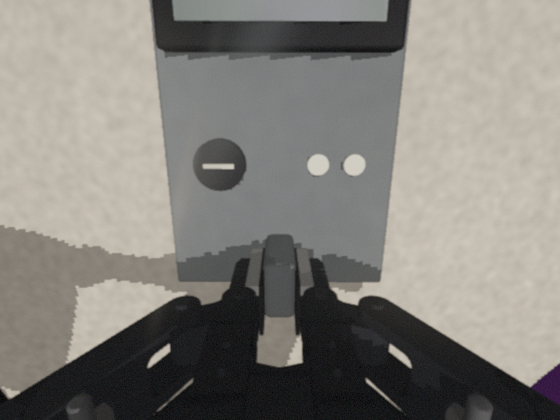

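Heading is 83.75° (target 83.77) and the offset from the centreline is about −0.7 mm, which I'll correct. The view shows the tab (280,275) held square. Now slide in.

Call:
{"api": "jog_arm", "payload": {
  "motion": [
    {"dx":0.135,"dy":0.596,"dz":0,"turn":0},
    {"dx":0.065,"dy":0.596,"dz":0,"turn":0},
    {"dx":0.065,"dy":0.596,"dz":0,"turn":0},
    {"dx":0.065,"dy":0.596,"dz":0,"turn":0},
    {"dx":0.065,"dy":0.596,"dz":0,"turn":0},
    {"dx":0.065,"dy":0.596,"dz":0,"turn":0},
    {"dx":0.065,"dy":0.596,"dz":0,"turn":0},
    {"dx":0.065,"dy":0.596,"dz":0,"turn":0},
    {"dx":0.065,"dy":0.596,"dz":0,"turn":0},
    {"dx":0.065,"dy":0.596,"dz":0,"turn":0}
  ]
}}

```text
time: 8.73
tool_pos: [0.5374, -0.1592, 0.0394]
tcp_rot: [2.337, 2.098, -0.003]
wrist_force: [-1.4, -6.9, 1.0]
width: 0.146
```

Call:
{"api": "jog_arm", "payload": {
  "motion": [
    {"dx":0.065,"dy":0.596,"dz":0,"turn":0},
    {"dx":0.065,"dy":0.596,"dz":0,"turn":0},
    {"dx":0.065,"dy":0.596,"dz":0,"turn":0},
    {"dx":0.065,"dy":0.596,"dz":0,"turn":0},
    {"dx":0.065,"dy":0.596,"dz":0,"turn":0},
    {"dx":0,"dy":0,"dz":0,"turn":0}
  ]
}}

```text
time: 9.23
tool_pos: [0.5407, -0.1283, 0.0394]
tcp_rot: [2.337, 2.099, -0.001]
wrist_force: [-0.5, -2.4, 2.9]
width: 0.151
```

```bash
python3 - <<'E'
from h import *
s=bot.read_state();print(s['tool_pos'],s['tcp_rot'],s['wrist_force'],s['torque'])
t=grab('top');np.savez('top5.npz',p=t[0],W=t[2])
W=t[2];Z=W[...,2]
m=(W[...,0]>.47)&(W[...,0]<.64)&(W[...,1]>-.09)&(W[...,1]<.095)&(Z>.024)&(Z<.05)
P=W[m][:,:2].astype(np.float32);r=cv2.minAreaRect(P);print(r,np.round(cv2.boxPoints(r),4).tolist())
cv2.imwrite('pics/t5.png',cv2.resize(t[0][110:260,200:400],None,fx=4,fy=4)[:,:,::-1])
E
```

```text
[ 0.54071214 -0.12828414  0.03937054] [ 2.33741577e+00  2.09904632e+00 -1.45230652e-03] [-0.52661146 -2.40723442  2.9152829 ] [-0.43149758 -0.19594383 -0.03251613]
((0.5445823073387146, -0.0004992634057998657), (0.15911468863487244, 0.14621707797050476), 75.34738159179688) [[0.4537000060081482, -0.05900000035762787], [0.5952000021934509, -0.09600000083446503], [0.6353999972343445, 0.057999998331069946], [0.49399998784065247, 0.0949999988079071]]
```

View pics/t5.png

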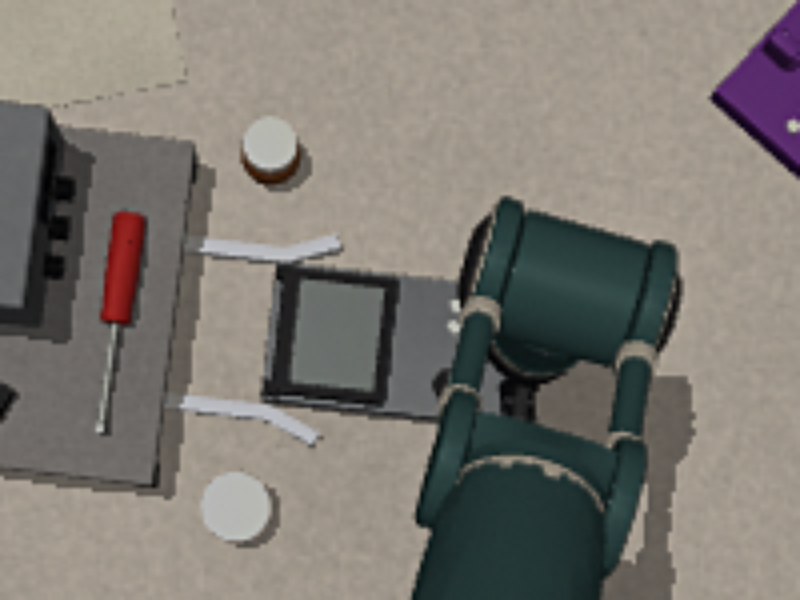

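The top crop shows the logger's rear (275,330) entering between the guides, centred and parallel. Continuing.

Call:
{"api": "jog_arm", "payload": {
  "motion": [
    {"dx":0.065,"dy":0.596,"dz":0,"turn":0},
    {"dx":0.065,"dy":0.596,"dz":0,"turn":0},
    {"dx":0.065,"dy":0.596,"dz":0,"turn":0},
    {"dx":0.065,"dy":0.596,"dz":0,"turn":0},
    {"dx":0.065,"dy":0.596,"dz":0,"turn":0},
    {"dx":0.065,"dy":0.596,"dz":0,"turn":0},
    {"dx":0.065,"dy":0.596,"dz":0,"turn":0},
    {"dx":0.065,"dy":0.596,"dz":0,"turn":0}
  ]
}}

```text
time: 9.95
tool_pos: [0.5459, -0.0819, 0.0394]
tcp_rot: [2.337, 2.098, -0.003]
wrist_force: [-1.2, -6.9, 2.2]
width: 0.148
```

Call:
{"api": "jog_arm", "payload": {
  "motion": [
    {"dx":0.065,"dy":0.596,"dz":0,"turn":0},
    {"dx":0.065,"dy":0.596,"dz":0,"turn":0},
    {"dx":0.065,"dy":0.596,"dz":0,"turn":0},
    {"dx":0.065,"dy":0.596,"dz":0,"turn":0},
    {"dx":0.065,"dy":0.596,"dz":0,"turn":0},
    {"dx":0.065,"dy":0.596,"dz":0,"turn":0},
    {"dx":0.065,"dy":0.596,"dz":0,"turn":0},
    {"dx":0.065,"dy":0.596,"dz":0,"turn":0}
  ]
}}

```text
time: 10.62
tool_pos: [0.551, -0.0343, 0.0394]
tcp_rot: [2.337, 2.098, -0.003]
wrist_force: [-1.1, -7.7, 3.1]
width: 0.148
```

Call:
{"api": "jog_arm", "payload": {
  "motion": [
    {"dx":0.065,"dy":0.596,"dz":0,"turn":0},
    {"dx":0.065,"dy":0.596,"dz":0,"turn":0},
    {"dx":0.065,"dy":0.596,"dz":0,"turn":0},
    {"dx":0.065,"dy":0.596,"dz":0,"turn":0},
    {"dx":0.065,"dy":0.596,"dz":0,"turn":0},
    {"dx":0.065,"dy":0.596,"dz":0,"turn":0},
    {"dx":0.065,"dy":0.596,"dz":0,"turn":0},
    {"dx":0.032,"dy":0.298,"dz":0,"turn":0}
  ]
}}

```text
time: 11.28
tool_pos: [0.5559, 0.0107, 0.0394]
tcp_rot: [2.337, 2.098, -0.003]
wrist_force: [-0.7, -8.2, 4.0]
width: 0.146
```

Call:
{"api": "jog_arm", "payload": {
  "motion": [
    {"dx":0.022,"dy":0.199,"dz":0,"turn":0},
    {"dx":0.022,"dy":0.199,"dz":0,"turn":0},
    {"dx":0.022,"dy":0.199,"dz":0,"turn":0},
    {"dx":0.022,"dy":0.199,"dz":0,"turn":0},
    {"dx":0.022,"dy":0.199,"dz":0,"turn":0}
  ]
}}

```text
time: 11.7
tool_pos: [0.5569, 0.0201, 0.0394]
tcp_rot: [2.337, 2.098, -0.004]
wrist_force: [-1.8, -7.2, 4.4]
width: 0.148
```

Call:
{"api": "jog_arm", "payload": {
  "motion": [
    {"dx":0.022,"dy":0.199,"dz":0,"turn":0},
    {"dx":0.022,"dy":0.199,"dz":0,"turn":0},
    {"dx":0.022,"dy":0.199,"dz":0,"turn":0}
  ]
}}

```text
time: 11.95
tool_pos: [0.5576, 0.026, 0.0394]
tcp_rot: [2.337, 2.098, -0.004]
wrist_force: [-1.4, -8.5, 3.4]
width: 0.147
```

Call:
{"api": "jog_arm", "payload": {
  "motion": [
    {"dx":0.022,"dy":0.199,"dz":0,"turn":0},
    {"dx":0.022,"dy":0.199,"dz":0,"turn":0}
  ]
}}

```text
time: 12.12
tool_pos: [0.558, 0.03, 0.0394]
tcp_rot: [2.337, 2.098, -0.004]
wrist_force: [-1.2, -6.7, 3.7]
width: 0.146
```

Call:
{"api": "jog_arm", "payload": {
  "motion": [
    {"dx":0.022,"dy":0.199,"dz":0,"turn":0},
    {"dx":0.022,"dy":0.199,"dz":0,"turn":0}
  ]
}}

```text
time: 12.28
tool_pos: [0.5584, 0.0339, 0.0394]
tcp_rot: [2.337, 2.098, -0.004]
wrist_force: [-0.7, -8.8, 4.2]
width: 0.145
```

Call:
{"api": "jog_arm", "payload": {
  "motion": [
    {"dx":0.022,"dy":0.199,"dz":0,"turn":0},
    {"dx":0.022,"dy":0.199,"dz":0,"turn":0}
  ]
}}

```text
time: 12.45
tool_pos: [0.5588, 0.0379, 0.0394]
tcp_rot: [2.337, 2.098, -0.004]
wrist_force: [-1.0, -7.8, 3.9]
width: 0.15
```

Call:
{"api": "jog_arm", "payload": {
  "motion": [
    {"dx":0.022,"dy":0.199,"dz":0,"turn":0},
    {"dx":0.022,"dy":0.199,"dz":0,"turn":0}
  ]
}}

```text
time: 12.62
tool_pos: [0.5593, 0.0419, 0.0394]
tcp_rot: [2.337, 2.098, -0.004]
wrist_force: [-0.5, -7.1, 4.3]
width: 0.152
```

Call:
{"api": "jog_arm", "payload": {
  "motion": [
    {"dx":0.022,"dy":0.199,"dz":0,"turn":0},
    {"dx":0.022,"dy":0.199,"dz":0,"turn":0}
  ]
}}

```text
time: 12.78
tool_pos: [0.5597, 0.0458, 0.0394]
tcp_rot: [2.337, 2.098, -0.004]
wrist_force: [-0.9, -9.1, 4.7]
width: 0.146
```

Call:
{"api": "jog_arm", "payload": {
  "motion": [
    {"dx":0.022,"dy":0.199,"dz":0,"turn":0},
    {"dx":0.022,"dy":0.199,"dz":0,"turn":0}
  ]
}}

```text
time: 12.95
tool_pos: [0.5601, 0.0498, 0.0394]
tcp_rot: [2.337, 2.098, -0.004]
wrist_force: [-0.6, -8.2, 4.2]
width: 0.148
```

Call:
{"api": "jog_arm", "payload": {
  "motion": [
    {"dx":0.022,"dy":0.199,"dz":0,"turn":0},
    {"dx":0.022,"dy":0.199,"dz":0,"turn":0}
  ]
}}

```text
time: 13.12
tool_pos: [0.5605, 0.0537, 0.0393]
tcp_rot: [2.337, 2.098, -0.004]
wrist_force: [-1.4, -8.3, 5.2]
width: 0.148
```

Call:
{"api": "jog_arm", "payload": {
  "motion": [
    {"dx":0.022,"dy":0.199,"dz":0,"turn":0},
    {"dx":0.022,"dy":0.199,"dz":0,"turn":0}
  ]
}}

```text
time: 13.28
tool_pos: [0.561, 0.0577, 0.0394]
tcp_rot: [2.337, 2.098, -0.004]
wrist_force: [-0.1, -8.8, 4.6]
width: 0.148
```

Call:
{"api": "jog_arm", "payload": {
  "motion": [
    {"dx":0.022,"dy":0.199,"dz":0,"turn":0},
    {"dx":0.022,"dy":0.199,"dz":0,"turn":0}
  ]
}}

```text
time: 13.45
tool_pos: [0.5614, 0.0614, 0.0393]
tcp_rot: [2.337, 2.098, -0.005]
wrist_force: [-1.1, -10.3, 4.5]
width: 0.147
```

Call:
{"api": "jog_arm", "payload": {
  "motion": [
    {"dx":0.011,"dy":0.1,"dz":0,"turn":0},
    {"dx":0.011,"dy":0.1,"dz":0,"turn":0}
  ]
}}

```text
time: 13.62
tool_pos: [0.5614, 0.0624, 0.0394]
tcp_rot: [2.335, 2.098, -0.007]
wrist_force: [-1.9, -15.0, 7.0]
width: 0.147
```

Call:
{"api": "jog_arm", "payload": {
  "motion": [
    {"dx":0.011,"dy":0.1,"dz":0,"turn":0},
    {"dx":0.011,"dy":0.1,"dz":0,"turn":0}
  ]
}}

```text
time: 13.78
tool_pos: [0.5612, 0.0631, 0.0393]
tcp_rot: [2.335, 2.098, -0.01]
wrist_force: [-2.7, -21.0, 7.6]
width: 0.146
```

Call:
{"api": "jog_arm", "payload": {
  "motion": [
    {"dx":0.011,"dy":0.1,"dz":0,"turn":0},
    {"dx":0.011,"dy":0.1,"dz":0,"turn":0}
  ]
}}

```text
time: 13.95
tool_pos: [0.5611, 0.0638, 0.0394]
tcp_rot: [2.334, 2.097, -0.013]
wrist_force: [-3.8, -25.6, 9.8]
width: 0.147
```

Firm stop at about y=0.0615 with the push rising to 25 N, so it is home. I'll ease most of the push off the arm, then open.

Call:
{"api": "jog_arm", "payload": {
  "motion": [
    {"dx":-0.011,"dy":-0.1,"dz":0,"turn":0},
    {"dx":-0.011,"dy":-0.1,"dz":0,"turn":0},
    {"dx":-0.011,"dy":-0.1,"dz":0,"turn":0},
    {"dx":0,"dy":0,"dz":0,"turn":0}
  ]
}}

```text
time: 14.28
tool_pos: [0.5611, 0.0638, 0.0394]
tcp_rot: [2.338, 2.097, -0.007]
wrist_force: [-3.1, -11.3, 6.8]
width: 0.151
```

Call:
{"api": "jog_arm", "payload": {
  "motion": [
    {"dx":-0.011,"dy":-0.1,"dz":0.1,"turn":0},
    {"dx":-0.005,"dy":-0.05,"dz":0.1,"turn":0},
    {"dx":0,"dy":0,"dz":0,"turn":0}
  ]
}}

```text
time: 14.53
tool_pos: [0.5603, 0.0629, 0.0397]
tcp_rot: [-2.339, -2.097, 0.007]
wrist_force: [0.4, -7.9, -4.0]
width: 0.149
```

Call:
{"api": "jog_arm", "payload": {
  "motion": [
    {"dx":0,"dy":0,"dz":0,"turn":0},
    {"dx":0,"dy":0,"dz":0,"turn":0},
    {"dx":0,"dy":0,"dz":0,"turn":0},
    {"dx":0,"dy":0,"dz":0,"turn":0},
    {"dx":0,"dy":0,"dz":0,"turn":0}
  ],
  "fingers": 4.5
}}

```text
time: 14.95
tool_pos: [0.562, 0.0653, 0.0412]
tcp_rot: [-2.338, -2.098, -0.0]
wrist_force: [0.1, 0.2, 1.3]
width: 0.525
```

Call:
{"api": "jog_arm", "payload": {
  "motion": [
    {"dx":0,"dy":0,"dz":1,"turn":0},
    {"dx":0,"dy":0,"dz":3,"turn":0},
    {"dx":0,"dy":0,"dz":3.5,"turn":0},
    {"dx":0,"dy":0,"dz":3.5,"turn":0},
    {"dx":0,"dy":-3.5,"dz":1,"turn":0},
    {"dx":0,"dy":-3.5,"dz":0,"turn":0},
    {"dx":0,"dy":-3.5,"dz":0,"turn":0},
    {"dx":0,"dy":0,"dz":0,"turn":0},
    {"dx":0,"dy":0,"dz":0,"turn":0}
  ]
}}

```text
time: 15.7
tool_pos: [0.5622, -0.0416, 0.1623]
tcp_rot: [2.342, 2.093, 0.001]
wrist_force: [0.2, 0.9, 0.4]
width: 0.526
```

```bash
python3 - <<'E'
from h import *
s=bot.read_state();print(s['time'],s['tool_pos'],s['wrist_force'])
p,d,W,i=grab('wrist','w6.png')
Z=W[...,2];m=(Z>.056)&(Z<.072)&(W[...,1]<.12)&(W[...,1]>0)&(abs(W[...,0]-.56)<.03)
r=cv2.minAreaRect(W[m][:,:2].astype(np.float32));print('tab',r)
m=(Z>.036)&(Z<.05)&(W[...,1]>.1)&(abs(W[...,0]-.57)<.05);print('screen z',np.nanmedian(Z[m]),m.sum())
p,d,W,i=grab('side','s6.png')
E
```

```text
15.7 [ 0.56223023 -0.04159914  0.16226082] [0.17374637 0.94973293 0.39301058]
tab ((0.5604848861694336, 0.06253072619438171), (0.02551993541419506, 0.01401391252875328), 82.71646881103516)
screen z 0.037309127224580206 301
```

View pics/w6.png

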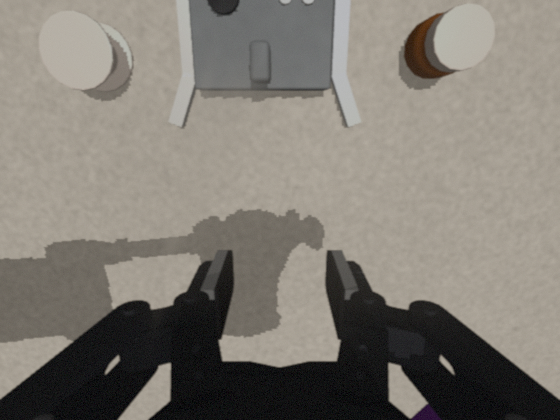

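View pics/s6.png

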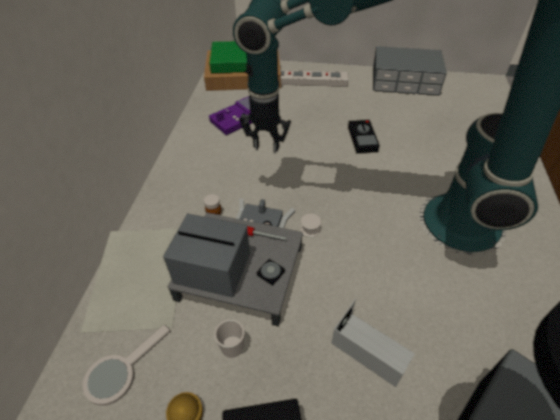

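The wrist view shows the logger between the guides with its tab at (260,60), released. In the side view the jar, spool, screwdriver and fan are where they were. The give at the stop, about 1 mm per 8 N, matches the dock's rubber. I'll hand in.

```bash
python3 -c "
from workcell import bot
print(bot.finish_job())"
```

```text
the job is handed in; nothing more can be done
None
```

I folded the screen flat, slid the logger in between the guides under the riser, pushed it home against the dock, let go and handed the job in. The robot's clock stood at about 16 s of the 72 s allowed.

- **Screen:** it seated flat with about 6 N on the fingertip. The camera then put its top at about 42 mm above the bench, after about 1 mm of camera offset.
- **Alignment:** the logger's heading was 83.75° against 83.8° for the guides. The sideways offset, about 0.7 mm, was corrected before the slide.
- **Home against the dock:** the sliding force held steady at 7–9 N until it met a firm stop, then rose to about 26 N at most. The stop gave roughly 1 mm per 8 N, which matches the dock's rubber. Its face lies about 118 mm behind the riser's front edge, within the stated 85–130 mm.
- **After letting go:** the tab stayed where the logger met the stop, within about 1 mm. The gripper was clear of everything, and the jar, spool, screwdriver and fan looked undisturbed.

**Not confirmed:**
- I could not see the plunger. That it is pressed in is inferred from the contact with the stop.
- After the slide, only a few points of the screen were in view. They read 37 mm, a mixed sample of body and screen edge, so I relied on the earlier flat reading.

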